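Ease the eyepiece case shut

ROBOT

A 6-joint arm with a two-finger parallel gripper is mounted at the origin on the work surface. World frame = base frame: x ahead of the robot, y to its left, z up, the work surface at z = 0. Lengths are in m, angles in rad, forces in N, time in s.
With the tool pointing down it reaches from about 0.275 to 0.725 m from the base axis. Payload 5.6 kg.
Tool frame: the origin (TCP) lies midway between the tips of the shut fingers; the grasp point (between the pads) lies 19 mm behind it; x points along the fingers, z is the direction in which the jaws open and shut, and the axes are right-handed (so a half turn about x gives the same grasp; the last joint's range is limited). The gripper opens to 85 mm and grips with 20 to 120 N. Pads are 22 mm wide; open, the fingers measure 114 mm over their backs; the gripper's body (76 mm by 85 mm) begins 54 mm behind the grasp point. The pads swing forward as they close: fully open they stand 13 mm farther back than shut.
Start: joints at [-1.033, 0.255, 0.108, 0, -1.424, -0.285], TCP at [0.138, -0.533, 0.231] pointing down, gripper open.
Joint ranges: [-2.95, 2.95], [-1.21, 1.97], [-1.09, 1.5], [-2.87, 1.71], [-2.94, -0.07], [-3.05, 3.05]. Speed limits (rad/s): [2.57, 2.57, 3.14, 3.14, 3.14, 3.14].

INTERFACE

Orientations are given as a rotation vector (axis times angle).
In Python, from workcell import manip gives the robot as it stands.
- The arm moves only by the tool move_arm, never from a script. Its arguments are lists of equal length, an entry for each row: "rot": the turn, a rotation vector about the tool's x, y, z normalised to -1 to 1, where 1 is 2 pi rad, a list of three; "slide": the shift along the tool's x, y, z normalised to -1 to 1, where 1 is 0.15 m, a list of three; "gripper": the opening, from 0 (shut) to 1 (fully open). A call has 1 to 5 rows; each row shifts and turns the pose as measured when the row begins, along the tool's axes as they then stand; what a row does not reach is not made up. A row lasts 1/8 s, in which the tool goes at most 62.5 mm and 10.7 degrees, less where a joint would pass 70% of its speed; a pose out of reach is approached as far as the arm can. A call with a number of a shift or a turn outside -1 to 1 is refused whole. A call with a gripper value outside its range is refused whole. The fingers move at their own pace and stop on an object; "newtons" is the grip in N (left out, the last holds). Time passes only in rows, so rows that do not move let the fingers close. It gives the time, the measured TCP pose, the force and the opening at its end, in the units of the state.
- manip.observe(): the state, without advancing time (a new reading comes with each control period).
- manip.read_camera(name): name is "scene" or "top" or "wrist"; returns a dict with "img" (400x640x3 uint8, red, green, blue), "fovy" (degrees; the focal length in pixels is half the picture's height over the tangent of half this angle, whatever the lens; pixels are square), "cx", "cy" (the principal point, pixels), "view" (4x4, takes a point from world to camera coordinates). Camera axes: x right, y up, looking along -z (the intrinsics and any distortion apply to the point x, -y, -z); pixel columns grow to the right and rows downward; lengths in m; the calibration is good to about 2 mm. A picture is of the moment at which its call begins. There is no depth.
- manip.job_done(): hands the job in, once; it reports no verdict.
The state is a dict: "t": time; "qpos": joint angles; "qd": joint speeds; "tau": joint torques, N m; "tcp_pos": TCP position; "eef_rot": TCP orientation; "ft_force": force on the tool from outside, world axes, zero at the start; "ft_torque": the same for the moment, N m; "opening": opening from 0.0 (shut) to 1.0 (fully open).
Only numpy, scipy, OpenCV 4.12 (cv2) and the standard library are available. Lean on these libraries where they do the work, as an engineer would, in place of code of your own. Each camera call takes 0.05 s, during which the arm holds its last target. There are 200 camera calls.

TASK

The lid of the grey microscope-accessory case has been left standing open. Tip it forward from behind until it falls over, catch it from below on a finger, and lower it gently on that finger until it is fully shut, never letting it slam. Do not pinch the lid or let the gripper close on it, leave the eyepieces in their sockets and the bottle and dish where they stand, and finish clear of everything.

Things in the scene. Friction and masses are not known exactly. Their poses are not given: they have to be found in the camera images.
- case: Base of a grey moulded plastic case, 140 deep (x) by 220 wide (y) by 60 mm high, open top, wall 5 mm; it does not shift on the bench. Origin: centre of the underside, on the bench. Its own -x is the front (towards the robot), +x the hinge side, z up. A dark insert 18 mm below the rim holds the eyepieces at the left (+y) half and a flat round lens, 66 mm across, fixed, at the right; their tops stay below the rim.
- lid (a joint): Angle of the lid in rad: 0 shut, 1.57 upright, stop at 1.85 (leaning back away from the robot). Starts leaning back, between 1.62 and 1.85. The stiff hinge holds the lid by itself only near upright (some 0.2 rad either side); pushed forward past about 1.3 it falls shut of its own weight in a fraction of a second. The weight is about 1.3 N at the front edge when nearly shut.
- lid_hinge (a point): Middle of the hinge line: on the base's far rim, 60 mm above the bench, 70 mm behind the case's centre. The hinge line runs along the case's y.
- lid_lip (a point): Middle of the free edge of the lid's thumb lip, on its under side, 162 mm from the hinge line. The lip is 110 mm wide (along case y), 22 mm long and 7 mm thick. When shut it sticks out 22 mm beyond the case's front wall at 60 mm above the bench, so a finger has room under it; when the lid is upright it is the topmost part. The under side of lip and lid's rim lies in the plane through the hinge line.
- lid_shell: Outer moulding of the lid, 140 by 220 mm; the lid is 14 mm thick in all (plus 1.5 mm ribs on its outside). Origin on the hinge line and moves with the lid; own -x runs from hinge to lip, own z points out of the outer face. Lid 0.3 kg in all.
- lid_inner: Inner moulding of the same lid: the under side of its rim and of the thumb lip, and the recessed inner panel. Same origin and axes as lid_shell.
- eyepiece_a: Spare eyepiece standing in the front socket of the insert: silver barrel 29 mm across, black top 33 mm across, 42 mm tall, top 2 mm below the case rim. Origin: centre of its foot. To be left alone.
- eyepiece_b: The same, in the rear socket. To be left alone.
- cleaner: White lens-cleaner bottle, 42 mm across, 95 mm high, standing to the left of the case. Origin: centre of its foot. To be left alone.
- dish: Shallow glass dish with a white cover, 92 mm across, 18 mm high, to the right of the case. Origin: centre of its foot. To be left alone.

How it is judged:
On the way, in this order (a step that is already met when the one before it is completed fails the run):
1. the lid is tipped forward past the point where it falls (value of joint lid below 1.35 rad).
2. the falling lid is caught: it rests from below on a finger, part open, and is not dropping (value of joint lid between 0.2 and 1.25 rad and contact force between lid_inner and the fingers above 0.15 N and velocity of joint lid above -1 rad/s), for 0.2 s.
At the end, for the whole second after the job is handed in: The lid is fully shut (within 0.025 rad, about 4 mm at the lip), the eyepieces are still in their sockets (moved under 10 mm), bottle and dish where they stood (under 20 mm) (value of joint lid below 0.025 rad and distance of each of eyepiece_a, eyepiece_b from where it was at the start of the episode below 0.01 m and distance of each of cleaner, dish from where it was at the start of the episode below 0.02 m); the robot touches nothing.
It fails at once if the lid slams: it comes home faster than 2 rad/s (about 0.3 m/s at the lip, as dropped from some 4 mm) (value of joint lid below 0.15 rad and velocity of joint lid below -2 rad/s).
It fails at once if the lid is pinched: fingers press on its outer and inner faces at once (contact force between each of lid_shell, lid_inner and the fingers above 1.5 N).
It fails at once if the lid is forced (over 30 N) (contact force between lid_shell and the arm above 30 N or contact force between lid_shell and the fingers above 30 N).
It fails at once if an eyepiece is lifted or displaced (distance of any of eyepiece_a, eyepiece_b from where it was at the start of the episode above 0.015 m).
It fails at once if the bottle or the dish is knocked or moved (distance of any of cleaner, dish from where it was at the start of the episode above 0.03 m or angle between cleaner's own z axis and vertical above 0.4 rad).
It also fails if it takes over 48 s, if anything falls off the work surface, if the arm or the gripper's body presses on something with over 40 N, if the wrist force passes 120 N, or if a joint passes its speed limit or range.

## Working session

There is one attempt and no reset: what is moved stays moved. The work goes in short steps, Python scripts to look and compute and a tool call to move; the robot and the scene stay as the last step left them, time stands still between calls to the robot, and variables do not carry over. Pictures are saved under pics/ and viewed, about 8 in all and at most 12, crops included, and the job is handed in when it is done.

Besides the shell and the picture viewer there is one more tool, called after "Call:" as a command line: name --argument value ..., lists and objects as JSON in quotes. move_arm: Moves the arm, as the interface text tells. Its arguments: {"type":"object","properties":{"rot":{"type":"array"},"slide":{"type":"array"},"gripper":{"type":"array"},"newtons":{"type":"number"}},"required":["rot","slide","gripper"]}

```bash
mkdir -p pics
cat > h.py <<'E'
import numpy as np, cv2
from workcell import manip
def snap(n,f):
    c=manip.read_camera(n); cv2.imwrite(f'pics/{f}.png',c['img'][:,:,::-1])
    np.savez(f'pics/{f}.npz',**{k:v for k,v in c.items()}); return c
def K(c):
    f=200/np.tan(np.radians(c['fovy'])/2); return f,c['cx'],c['cy']
def proj(c,p):
    f,cx,cy=K(c); q=np.asarray(c['view'])@np.r_[p,1]; return cx+f*q[0]/-q[2], cy-f*q[1]/-q[2]
def ray(c,u,v):
    f,cx,cy=K(c); V=np.asarray(c['view']); R=V[:3,:3]
    d=R.T@np.array([(u-cx)/f,-(v-cy)/f,-1]); return -R.T@V[:3,3], d/np.linalg.norm(d)
def onz(c,u,v,z):
    o,d=ray(c,u,v); return o+d*(z-o[2])/d[2]
E
python3 - <<'E'
from h import *
for n in ('scene','top'):
    c=snap(n,n+'1'); print(n,{k:v for k,v in c.items() if k!='img'})
print(manip.observe())
E
```

```text
scene {'fovy': 51.84313081855285, 'cx': 323.8980386739666, 'cy': 196.97602901004817, 'view': array([[-0.84251261,  0.53864182,  0.0061229 ,  0.47931742],
       [-0.45444322, -0.71682517,  0.52881286,  0.24781191],
       [ 0.28922977,  0.442749  ,  0.84871636, -1.09290374],
       [ 0.        ,  0.        ,  0.        ,  1.        ]])}
top {'fovy': 56.52888659801215, 'cx': 311.918411443804, 'cy': 199.86402648022312, 'view': array([[ 9.48088586e-04, -9.99961109e-01,  8.76826469e-03,
         1.93471362e-02],
       [ 9.83631116e-01,  2.51250104e-03,  1.80176346e-01,
        -5.94594104e-01],
       [-1.80191369e-01,  8.45391484e-03,  9.83595243e-01,
        -8.62418945e-01],
       [ 0.00000000e+00,  0.00000000e+00,  0.00000000e+00,
         1.00000000e+00]])}
{'t': 0.1, 'qpos': array([-1.03338159e+00,  2.55697527e-01,  1.07150531e-01, -4.15555805e-04,
       -1.42389109e+00, -2.84587530e-01]), 'qd': array([-0.00021447, -0.00074698,  0.00266688,  0.00197154,  0.0020926 ,
        0.00098227]), 'tau': array([-9.27342662e-04, -3.87601197e+01,  2.38473755e+01,  5.37785903e+00,
       -3.79585617e-03, -8.13501543e-06]), 'tcp_pos': array([ 0.13751761, -0.53208555,  0.23048869]), 'eef_rot': array([-1.3914927 ,  1.07782421,  1.39391968]), 'ft_force': array([-0.49900672, -0.9600178 ,  0.61326643]), 'ft_torque': array([0.01567102, 0.00641322, 0.00374875]), 'opening': 1.001440217592708}
```

View pics/scene1.png

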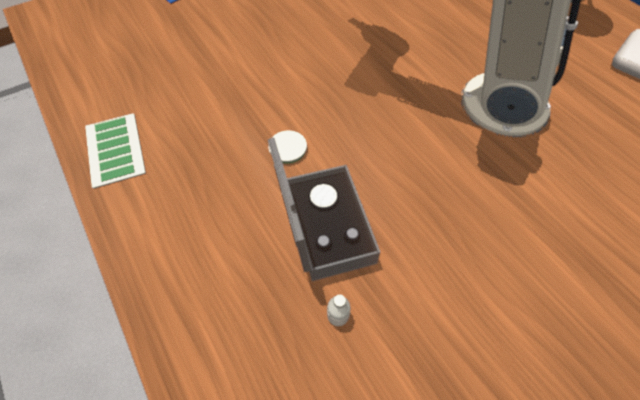

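View pics/top1.png

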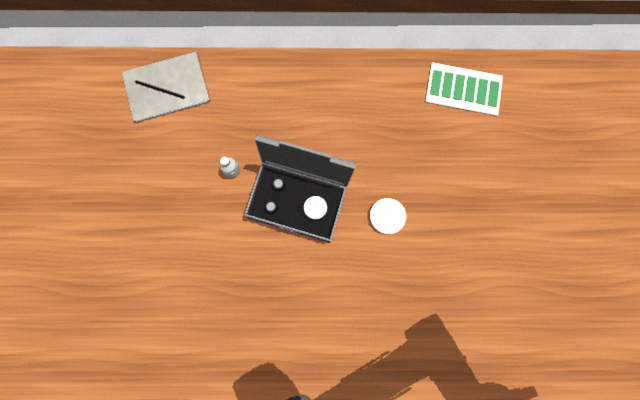

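The scene view shows the case at (330,220), its open lid from (272,142) to (302,265), the dish at (288,146) and the bottle at (340,310). In the top view, the case's front rim runs (245,215)–(330,240), the bottle is at (229,167) and the dish at (388,216). I'll enlarge both.

Run:
```python
from h import *
a=cv2.imread('pics/top1.png')[130:250,210:370]; a=cv2.resize(a,None,fx=5,fy=5,interpolation=cv2.INTER_CUBIC); cv2.imwrite('pics/topc.png',a)
a=cv2.imread('pics/scene1.png')[130:285,260:390]; a=cv2.resize(a,None,fx=3.8,fy=3.8,interpolation=cv2.INTER_CUBIC); cv2.imwrite('pics/scc.png',a)
```

```text
(no output)
```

View pics/topc.png

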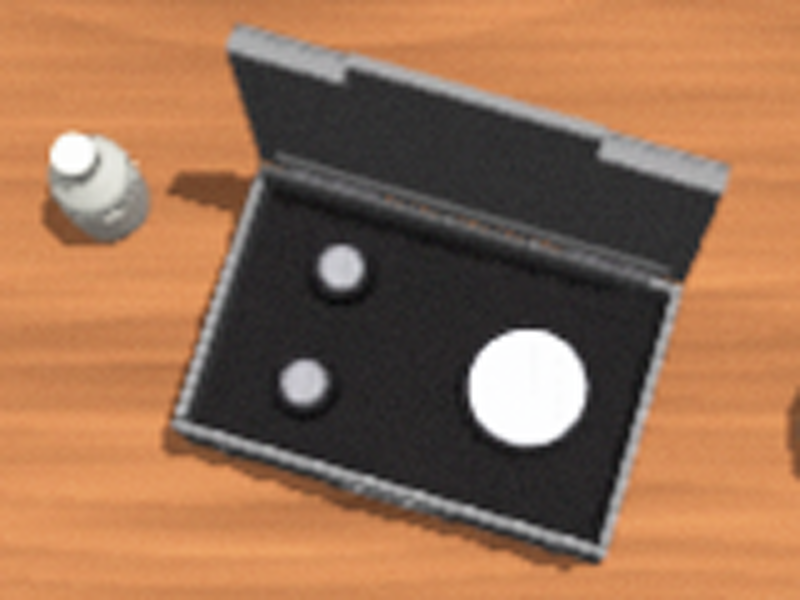

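View pics/scc.png

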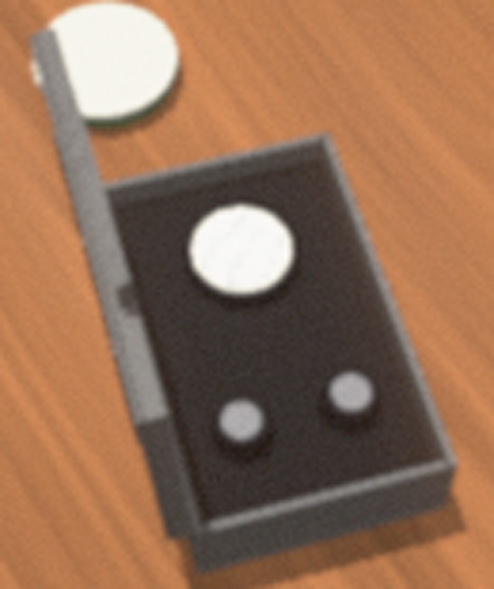

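The crops show the rim corners, in full-image pixels. Top view: (245.6,215), (330.4,241), (346.4,187), (262.4,164.4). Scene view: (345.5,166), (379,252), (314,267). The lid's tip corners in the top view are inner (256.4,140), (354,168.4) and outer (257,135.6), (355.6,163).

```bash
cat >> h.py <<'E'
def case_pt(s,p):
    x,y,w=s[:3]; c,n=np.cos(w),np.sin(w); return np.array([x+c*p[0]-n*p[1],y+n*p[0]+c*p[1],p[2]])
def lid_pt(s,a,r,y,z): # r from hinge toward lip, z out of outer face
    return case_pt(s,[.07-r*np.cos(a)+z*np.sin(a),y,.06+r*np.sin(a)+z*np.cos(a)])
E
python3 - <<'E'
from h import *
from scipy.optimize import least_squares
T=dict(np.load('pics/top1.npz'));S=dict(np.load('pics/scene1.npz'))
obs=[(T,(-.07,.11),245.6,215),(T,(-.07,-.11),330.4,241),(T,(.07,-.11),346.4,187),(T,(.07,.11),262.4,164.4),
(S,(-.07,-.11),345.5,166),(S,(-.07,.11),379,251.8),(S,(.07,.11),314,267.4)]
lo=[(.14,.11,0,256.4,140),(.14,-.11,0,353.8,168.4),(.14,.11,.014,257,135.6),(.14,-.11,.014,355.6,163)]
def f(s):
    r=[]
    for c,p,u,v in obs: r+=list(np.subtract(proj(c,case_pt(s,[*p,s[4]])),(u,v)))
    for R,y,z,u,v in lo: r+=list(np.subtract(proj(T,lid_pt(s,s[3],R,y,z)+[0,0,s[4]-.06]),(u,v)))
    return r
o=least_squares(f,[.55,0,-.25,1.7,.06]); print(o.x.round(4)); print(np.round(o.fun,1))
s=o.x
print('bottle',onz(T,225,161,.095),'foot-ish',onz(T,232,172,.03),'dish',onz(T,388,216,.018))
print('lip',lid_pt(s,s[3],.162,0,0),'hinge',lid_pt(s,0,0,0,0),'shutlip',lid_pt(s,0,.162,0,0))
E
ls; python3 -c "
from workcell import manip;print([x for x in dir(manip) if x[0]!='_'])"
```

```text
[ 0.5905  0.0586 -0.2811  1.6386  0.053 ]
[-0.6  1.2  1.4  0.4  0.5  0.1 -0.1 -1.3  0.6 -1.2  2.   0.  -1.8  3.4
 -0.7  0.9  1.   0.4  0.7 -0.5  0.8 -0.2]
bottle [0.68100728 0.22873129 0.095     ] foot-ish [0.67090809 0.22476027 0.03      ] dish [ 0.55987077 -0.17366892  0.018     ]
lip [0.66833018 0.03611519 0.22162763] hinge [0.65778328 0.03916028 0.06      ] shutlip [0.50214052 0.08409727 0.06      ]
h.py
pics
['Unreachable', 'job_done', 'observe', 'read_camera']
```

```bash
cat >> h.py <<'E'
from scipy.spatial.transform import Rotation as Ro
def pose():
    o=manip.observe(); return np.array(o['tcp_pos']),Ro.from_rotvec(o['eef_rot']),o
def toolR(s,phi,sgn=1): # phi: pitch below horizontal; tool x forward-down in case xz plane
    w=s[2]; X=np.array([np.cos(w),np.sin(w),0]); Z=np.array([0,0,1.]); Y=np.array([-np.sin(w),np.cos(w),0])
    x=X*np.cos(phi)-Z*np.sin(phi); z=sgn*(X*np.sin(phi)+Z*np.cos(phi)); y=np.cross(z,x)
    return Ro.from_matrix(np.c_[x,y,z])
def rows(p,R,n,vmax=.06,wmax=.18):
    p0,R0,o=pose(); dR=(R0.inv()*R).as_rotvec(); d=p-p0
    N=int(max(n,np.ceil(np.linalg.norm(d)/vmax),np.ceil(np.linalg.norm(dR)/wmax)))
    print('N',N,'dist',np.linalg.norm(d).round(3),'ang',np.linalg.norm(dR).round(3))
    print('rot',(dR/N/(2*np.pi)).round(4).tolist())
    for i in range(N):
        Ri=R0*Ro.from_rotvec(dR*i/N); print(i,(Ri.inv().apply(d)/N/.15).round(3).tolist())
E
python3 - <<'E'
from h import *
from scipy.optimize import least_squares
T=dict(np.load('pics/top1.npz'));S=dict(np.load('pics/scene1.npz'))
obs=[(T,(-.07,.11),245.6,215),(T,(-.07,-.11),330.4,241),(T,(.07,-.11),346.4,187),(T,(.07,.11),262.4,164.4),
(S,(-.07,-.11),345.5,166),(S,(-.07,.11),379,251.8)]
lo=[(.14,.11,0,256.4,140),(.14,-.11,0,353.8,168.4),(.14,.11,.014,257,135.6),(.14,-.11,.014,355.6,163)]
def f(s,h=.06):
    r=[]
    for c,p,u,v in obs: r+=list(np.subtract(proj(c,case_pt(s,[*p,h])),(u,v)))
    for R,y,z,u,v in lo: r+=list(np.subtract(proj(T,lid_pt(s,s[3],R,y,z)),(u,v)))
    return r
o=least_squares(f,[.55,0,-.25,1.7]); s=o.x; print(s.round(4),np.round(o.fun,1)); np.save('s.npy',s)
o5=least_squares(lambda q:f(q[:4],q[4]),[*s,.06]); print('free height',o5.x.round(4))
p,R,_=pose(); print(R.as_matrix().round(3)); print('lip',lid_pt(s,s[3],.162,0,0))
for g in (1,-1):
    print(g); rows(np.r_[lid_pt(s,s[3],.162,0,.0)[:2],.32],toolR(s,np.pi/2,g),1)
E
```

```text
[ 0.592   0.0593 -0.2889  1.6141] [-1.4 -0.2  0.9 -0.2  0.6 -0.8 -0.4 -3.   0.9 -2.5  1.8 -0.4 -1.6  0.2
  0.8  0.7 -0.1 -1.3  0.7  0.1]
free height [ 0.5918  0.0585 -0.2831  1.6138  0.0493]
[[-0.    -0.968 -0.25 ]
 [ 0.002 -0.25   0.968]
 [-1.     0.     0.002]]
lip [0.66585475 0.03733587 0.22184821]
1
N 14 dist 0.782 ang 2.113
rot [0.024, 0.0, -0.0]
0 [-0.042, -0.311, 0.2]
1 [-0.042, -0.278, 0.244]
2 [-0.042, -0.238, 0.283]
3 [-0.042, -0.193, 0.316]
4 [-0.042, -0.143, 0.341]
5 [-0.042, -0.09, 0.359]
6 [-0.042, -0.035, 0.368]
7 [-0.042, 0.021, 0.369]
8 [-0.042, 0.076, 0.362]
9 [-0.042, 0.129, 0.347]
10 [-0.042, 0.18, 0.323]
11 [-0.042, 0.227, 0.292]
12 [-0.043, 0.268, 0.255]
13 [-0.043, 0.303, 0.212]
-1
N 14 dist 0.782 ang 1.029
rot [-0.0117, 0.0, 0.0]
0 [-0.042, -0.311, 0.2]
1 [-0.042, -0.325, 0.176]
2 [-0.042, -0.337, 0.152]
3 [-0.042, -0.348, 0.127]
4 [-0.042, -0.356, 0.101]
5 [-0.042, -0.362, 0.074]
6 [-0.043, -0.367, 0.048]
7 [-0.043, -0.369, 0.021]
8 [-0.043, -0.37, -0.007]
9 [-0.043, -0.368, -0.034]
10 [-0.043, -0.365, -0.061]
11 [-0.043, -0.359, -0.087]
12 [-0.043, -0.352, -0.114]
13 [-0.043, -0.343, -0.139]
```

Call:
move_arm --rot '[[-0.0117,0,0],[-0.0117,0,0],[-0.0117,0,0],[-0.0117,0,0],[-0.0117,0,0]]' --slide '[[-0.09,-0.31,0.2],[-0.09,-0.325,0.176],[-0.09,-0.337,0.152],[-0.09,-0.348,0.127],[-0.09,-0.356,0.1]]' --gripper '[0.7,0.7,0.7,0.7,0.7]'

```text
t: 0.72
tcp_pos: [0.3276, -0.3234, 0.2959]
eef_rot: [-1.642, 0.84, 1.659]
ft_force: [1.0, -0.7, 0.8]
opening: 0.701
```

Call:
move_arm --rot '[[-0.0117,0,0],[-0.0117,0,0],[-0.0117,0,0],[-0.0117,0,0],[-0.0117,0,0]]' --slide '[[-0.04,-0.362,0.074],[-0.04,-0.367,0.048],[-0.04,-0.369,0.021],[-0.04,-0.37,-0.007],[-0.04,-0.368,-0.034]]' --gripper '[0.7,0.7,0.7,0.7,0.7]'

```text
t: 1.35
tcp_pos: [0.5188, -0.1102, 0.3274]
eef_rot: [-1.89, 0.544, 1.907]
ft_force: [1.3, -1.2, -0.4]
opening: 0.701
```

Run:
```python
from h import *
s=np.load('s.npy'); c=snap('wrist','w1'); p,R,o=pose(); print(o['t'],p,o['opening'],o['qpos'].round(3)); print(R.as_matrix().round(3))
for P in [case_pt(s,[a,b,.06]) for a in(-.07,.07) for b in (.11,-.11)]+[lid_pt(s,s[3],.162,y,0) for y in(.055,-.055)]: print(np.round(proj(c,P),1))
rows(np.r_[lid_pt(s,s[3],.162,0,.0)[:2],.32],toolR(s,np.pi/2,-1),1)
```

```text
1.4 [ 0.52232805 -0.10596928  0.3260872 ] 0.7007786710710298 [ 0.086  0.221  0.305 -0.012 -1.661 -0.646]
[[-0.007 -0.53  -0.848]
 [ 0.011 -0.848  0.53 ]
 [-1.    -0.006  0.012]]
[394.7 328.3]
[364.1 206.9]
[313.3 347.6]
[271.2 232.1]
[292.2 421. ]
[259.4 345.5]
N 4 dist 0.203 ang 0.271
rot [-0.0108, 0.0004, 0.0003]
0 [0.011, -0.329, -0.076]
1 [0.011, -0.323, -0.098]
2 [0.011, -0.316, -0.12]
3 [0.01, -0.307, -0.141]
```

View pics/w1.png

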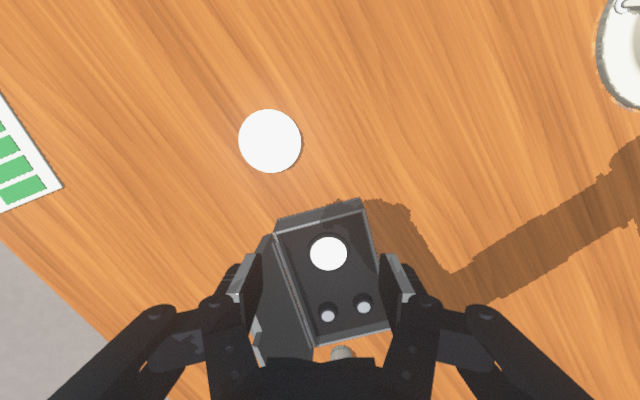

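The wrist view agrees with the model. The rear rim corners appear at (274,234) and (313,347), predicted (271,232) and (313,348). The front-right corner is near (363,207). I'll go on to above the lip.

Call:
move_arm --rot '[[-0.0108,0,0],[-0.0108,0,0],[-0.0108,0,0],[-0.0108,0,0],[0,0,0]]' --slide '[[0.01,-0.329,-0.076],[0.01,-0.323,-0.098],[0.01,-0.316,-0.12],[0.01,-0.307,-0.141],[0,0,0]]' --gripper '[0.7,0.7,0.7,0.7,0.7]'

```text
t: 2.02
tcp_pos: [0.6693, 0.0449, 0.3154]
eef_rot: [-2.054, 0.279, 2.087]
ft_force: [0.1, -0.9, -0.6]
opening: 0.702
```

Run:
```python
from h import *
s=np.load('s.npy'); c=snap('top','t2'); c2=snap('wrist','w2'); p,R,o=pose(); print(o['t'],p,o['opening'],o['qpos'].round(3)); print(R.as_matrix().round(3))
X=R.inv().apply(lid_pt(s,s[3],.162,0,.0)-p); print('lip in tool',X)
a=c['img'][90:250,200:400,::-1]; a=cv2.resize(a,None,fx=3,fy=3); b=c2['img'][150:400,120:520,::-1]
m=np.zeros((480+300,600,3),np.uint8); m[:480]=a; m=np.hstack([cv2.resize(a,(400,320)),cv2.resize(b,(400,250))[:, :].copy() if 0 else cv2.copyMakeBorder(b,0,70,0,0,cv2.BORDER_CONSTANT)])
cv2.imwrite('pics/m2.png',m)
for P in [lid_pt(s,s[3],.162,y,0) for y in(.055,-.055)]: print(np.round(proj(c2,P),1))
```

```text
2.125 [0.66819321 0.04222503 0.31869302] 0.6992590700738004 [ 0.289  0.529  0.743 -0.012 -1.791 -0.571]
[[-0.01  -0.276 -0.961]
 [ 0.01  -0.961  0.276]
 [-1.    -0.007  0.012]]
lip in tool [ 0.09681167  0.00597477 -0.00030407]
[318.4 259.6]
[319.6 131. ]
```

View pics/m2.png

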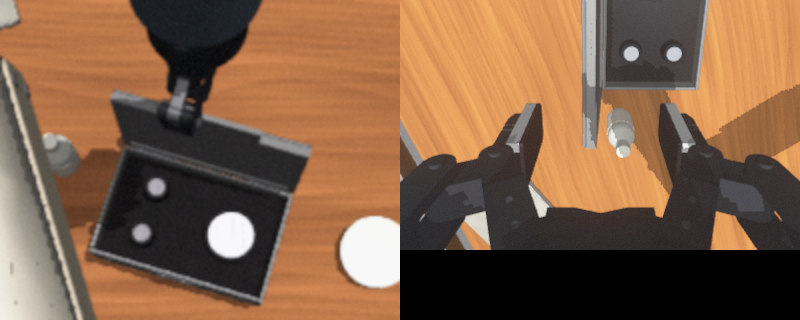

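The crop shows the lid edge midway between the fingers, with its inner plane at wrist column ~320, as predicted. Next I'll turn the tool sideways in free air, so it can follow the lid down with the wrist to the right. The readings will calibrate the arm's kinematics for reach checks.

```bash
cat >> h.py <<'E'
def lidR(s,th,g): # tool x = cos g*(toward hinge)+sin g*(case +y); tool z = -outer normal
    w=s[2]; X=np.array([np.cos(w),np.sin(w),0]); Z=np.array([0,0,1.]); Y=np.array([-np.sin(w),np.cos(w),0])
    h=X*np.cos(th)-Z*np.sin(th); n=X*np.sin(th)+Z*np.cos(th)
    x=np.cos(g)*h+np.sin(g)*Y; z=-n; return Ro.from_matrix(np.c_[x,np.cross(z,x),z])
E
python3 - <<'E'
from h import *
s=np.load('s.npy'); p,R,o=pose()
rows(p+[-.03,-.06,.03],lidR(s,1.57,np.radians(50)),5)
E
```

```text
N 5 dist 0.073 ang 0.866
rot [0.0001, 0.0005, -0.0276]
0 [-0.04, 0.088, 0.017]
1 [-0.055, 0.079, 0.017]
2 [-0.068, 0.069, 0.016]
3 [-0.079, 0.056, 0.016]
4 [-0.087, 0.042, 0.016]
```

Call:
move_arm --rot '[[0,0,-0.0276],[0,0,-0.0276],[0,0,-0.0276],[0,0,-0.0276],[0,0,-0.0276]]' --slide '[[-0.04,0.088,0.017],[-0.055,0.079,0.017],[-0.068,0.069,0.016],[-0.079,0.056,0.016],[-0.087,0.042,0.016]]' --gripper '[0.7,0.7,0.7,0.7,0.7]'

```text
t: 2.75
tcp_pos: [0.6344, -0.0196, 0.3552]
eef_rot: [-1.71, -0.544, 1.494]
ft_force: [-0.4, 0.3, -2.0]
opening: 0.699
```

```bash
cat >> h.py <<'E'
def fk(q,k): # k: r0,a,c,b,h,t,yaw0,roll0 ; Yaskawa-like signs
    r0,a,c,b,h,t,y0,ro=k
    Rz=lambda x:Ro.from_rotvec([0,0,x]); Ry=lambda x:Ro.from_rotvec([0,x,0]); Rx=lambda x:Ro.from_rotvec([x,0,0])
    R=Rz(q[0]+y0); p=np.array([0,0,h])+R.apply([r0,0,0])
    R=R*Ry(q[1]); p=p+R.apply([0,0,a]); R=R*Ry(-q[2]); p=p+R.apply([b,0,c])
    R=R*Rx(-q[3])*Ry(-q[4]); p=p+R.apply([t,0,0]); return p,R*Rx(-q[5]+ro)
E
python3 - <<'E'
from h import *
from scipy.optimize import least_squares
p,R,o=pose(); print(o['t'],p,o['qpos'].round(3),o['qd'].round(2))
D=[([-1.03338159e+00,2.55697527e-01,1.07150531e-01,-4.15555805e-04,-1.42389109e+00,-2.84587530e-01],[0.13751761,-0.53208555,0.23048869],[-1.3914927,1.07782421,1.39391968]),
([.086,.221,.305,-.012,-1.661,-.646],[.52232805,-.10596928,.3260872],None),
([.289,.529,.743,-.012,-1.791,-.571],[.66819321,.04222503,.31869302],None),(o['qpos'],p,R.as_rotvec())]
def f(k):
    r=[]
    for q,P,rv in D:
        a,B=fk(q,k); r+=list(a-P)
        if rv is not None: r+=list(.2*(Ro.from_rotvec(rv).inv()*B).as_rotvec())
    return r+list((k-k0)*.01)
k0=np.array([.04,.445,.04,.44,.33,.3,-.285,0])
best=min((least_squares(f,np.r_[k0[:7],x]) for x in (0,1.57,3.14,-1.57)),key=lambda o:o.cost)
print(best.x.round(4)); print(np.round(best.fun[:-8],4)); np.save('k.npy',best.x)
E
```

```text
2.75 [ 0.63438306 -0.01962783  0.35523149] [-0.331  0.403  0.589 -0.91  -1.726 -0.115] [-1.04  0.11 -0.26 -1.5  -0.26  0.76]
[ 0.1919  0.47    0.0548  0.2345  0.1287  0.3669 -0.2297  2.951 ]
[ 0.0293  0.0078  0.0055  0.0078  0.     -0.0001 -0.0054  0.0356 -0.0314
 -0.0253  0.0002 -0.0478  0.0107 -0.0475  0.0737 -0.0093  0.0357  0.0034]
```

```bash
cat >> h.py <<'E'
def fk(q,k): # r0,a,c,b,h,t,yaw0,roll0,dy,s4,s6
    r0,a,c,b,h,t,y0,ro,dy=k[:9]; s4,s6=k[9:11]
    Rz=lambda x:Ro.from_rotvec([0,0,x]); Ry=lambda x:Ro.from_rotvec([0,x,0]); Rx=lambda x:Ro.from_rotvec([x,0,0])
    R=Rz(q[0]+y0); p=np.array([0,0,h])+R.apply([r0,dy,0])
    R=R*Ry(q[1]); p=p+R.apply([0,0,a]); R=R*Ry(-q[2]); p=p+R.apply([b,0,c])
    R=R*Rx(s4*q[3])*Ry(-q[4]); p=p+R.apply([t,0,0]); return p,R*Rx(s6*q[5]+ro)
E
python3 - <<'E'
from h import *
from scipy.optimize import least_squares
p,R,o=pose(); s=np.load('s.npy')
D=[([-1.03338159e+00,2.55697527e-01,1.07150531e-01,-4.15555805e-04,-1.42389109e+00,-2.84587530e-01],[0.13751761,-0.53208555,0.23048869],[-1.3914927,1.07782421,1.39391968]),
([.086,.221,.305,-.012,-1.661,-.646],[.52232805,-.10596928,.3260872],Ro.from_matrix([[-.007,-.53,-.848],[.011,-.848,.53],[-1,-.006,.012]]).as_rotvec()),
([.289,.529,.743,-.012,-1.791,-.571],[.66819321,.04222503,.31869302],Ro.from_matrix([[-.01,-.276,-.961],[.01,-.961,.276],[-1,-.007,.012]]).as_rotvec()),(o['qpos'],p,R.as_rotvec())]
import itertools
k0=np.array([.04,.445,.04,.44,.33,.25,0,0,-.15])
res=[]
for s4,s6,x in itertools.product((1,-1),(1,-1),(0,1.57,3.14,-1.57)):
    def f(k):
        r=[]
        for q,P,rv in D:
            a,B=fk(q,np.r_[k,s4,s6]); r+=list(a-P); r+=list(.2*(Ro.from_rotvec(rv).inv()*B).as_rotvec())
        return r+list((k-k0)*[.01]*6+[0]*0 if 0 else (k-k0)[:6]*.005)
    z=k0.copy(); z[7]=x; b=least_squares(f,z); res.append((b.cost,s4,s6,b.x,b.fun))
res.sort(key=lambda r:r[0])
for r in res[:2]: print(r[0],r[1],r[2],r[3].round(4)); print(np.round(r[4][:24],4).reshape(4,6))
np.save('k.npy',np.r_[res[0][3],res[0][1],res[0][2]])
E
```

```text
0.005655255287737639 -1 -1 [ 0.1995  0.4604 -0.0446  0.2235  0.2455  0.3767 -0.0305  3.1139 -0.1249]
[[ 0.0106  0.0084  0.0065  0.0006 -0.     -0.    ]
 [ 0.0081  0.0148 -0.0338  0.0006 -0.     -0.0001]
 [-0.0019  0.0093 -0.0486  0.0005  0.0002  0.    ]
 [-0.0199 -0.0322  0.0758 -0.0017  0.0048  0.0001]]
0.005655255287738082 -1 -1 [ 0.1995  0.4604 -0.0446  0.2235  0.2455  0.3767 -0.0305 -3.1693 -0.1249]
[[ 0.0106  0.0084  0.0065  0.0006 -0.     -0.    ]
 [ 0.0081  0.0148 -0.0338  0.0006 -0.     -0.0001]
 [-0.0019  0.0093 -0.0486  0.0005  0.0002  0.    ]
 [-0.0199 -0.0322  0.0758 -0.0017  0.0048  0.0001]]
```

```bash
sed -i 's/p=p+R.apply(\[t,0,0\]); return p,R\*Rx(s6/p=p+R.apply([t,k[11],0]); return p,R*Rx(s6/' h.py
cat > fit.py <<'E'
from h import *
from scipy.optimize import least_squares
p,R,o=pose()
D=[([-1.03338159e+00,2.55697527e-01,1.07150531e-01,-4.15555805e-04,-1.42389109e+00,-2.84587530e-01],[0.13751761,-0.53208555,0.23048869],[-1.3914927,1.07782421,1.39391968]),
([.086,.221,.305,-.012,-1.661,-.646],[.52232805,-.10596928,.3260872],Ro.from_matrix([[-.007,-.53,-.848],[.011,-.848,.53],[-1,-.006,.012]]).as_rotvec()),
([.289,.529,.743,-.012,-1.791,-.571],[.66819321,.04222503,.31869302],Ro.from_matrix([[-.01,-.276,-.961],[.01,-.961,.276],[-1,-.007,.012]]).as_rotvec()),(o['qpos'],p,R.as_rotvec())]
k0=np.array([0,.41,0,.43,.2,.3,0,3.1139,0,-1,-1,-.14])
free=[0,1,2,3,4,5,6,7,8,11]
def full(x): k=k0.copy(); k[free]=x; return k
def f(x):
    r=[]
    for q,P,rv in D:
        a,B=fk(q,full(x)); r+=list(a-P); r+=list(.2*(Ro.from_rotvec(rv).inv()*B).as_rotvec())
    return r+list((x-k0[free])*.003)
b=least_squares(f,k0[free]); print(full(b.x).round(4)); print(np.round(b.fun[:24],4).reshape(4,6)); np.save('k.npy',full(b.x))
E
python3 fit.py
```

```text
[ 0.0000e+00  5.2160e-01  6.0000e-04  4.0050e-01  1.4690e-01  3.6220e-01
  1.0000e-04  3.1417e+00 -2.0000e-04 -1.0000e+00 -1.0000e+00 -1.5430e-01]
[[-0.     -0.0001  0.0001 -0.      0.      0.    ]
 [-0.      0.0003 -0.0001  0.0001 -0.0001 -0.    ]
 [ 0.0002 -0.0002  0.0001 -0.0001  0.0001  0.0001]
 [-0.0001  0.     -0.     -0.     -0.      0.    ]]
```

The arm model now fits the readings to 0.3 mm, so I can check the whole follow-the-lid path for joint limits.

```bash
cat >> h.py <<'E'
from scipy.optimize import least_squares as LS
LO=np.array([-2.95,-1.21,-1.09,-2.87,-2.94,-3.05]);HI=np.array([2.95,1.97,1.5,1.71,-.07,3.05])
def ik(p,R,q0):
    k=np.load('k.npy')
    def f(q): a,B=fk(q,k); return np.r_[a-p,.2*(R.inv()*B).as_rotvec(),1e-5*(q-q0)]
    r=LS(f,np.clip(q0,LO+1e-3,HI-1e-3),bounds=(LO,HI)); return r.x,np.abs(r.fun[:6]).max()
def tp(s,th,g,r,y,n=0): return lid_pt(s,th,r,y,n),lidR(s,th,g)
E
python3 - <<'E'
from h import *
s=np.load('s.npy'); q00=pose()[2]['qpos']
for gd in (20,35,50,65,80):
    g=np.radians(gd); q=q00; print(gd)
    for th in (1.62,1.4,1.2,1.,.8,.6,.4,.2):
        for m in range(3): pass
        q,e=ik(*tp(s,th,g,.136,-.015),q); print('  ',th,q.round(2),round(e,4))
E
```

```text
20
   1.62 [ 0.07  0.47  0.41 -0.35 -1.44 -0.33] 0.0
   1.4 [ 0.15  0.27  0.08 -0.28 -1.09 -0.31] 0.0
   1.2 [ 0.24  0.12 -0.22 -0.18 -0.75 -0.36] 0.0
   1.0 [ 0.37 -0.   -0.6   0.12 -0.32 -0.66] 0.0
   0.8 [ 0.36 -0.04 -0.74 -0.01 -0.07 -0.44] 0.0201
   0.6 [ 0.04 -0.03 -0.59 -1.62 -0.07  1.43] 0.0014
   0.4 [-0.48  0.23 -1.   -2.46 -0.91  2.77] 0.0
   0.2 [-0.59  0.53 -1.08 -2.44 -1.32  3.05] 0.0213
35
   1.62 [-0.09  0.47  0.39 -0.61 -1.43 -0.15] 0.0
   1.4 [-0.05  0.3   0.12 -0.61 -1.15  0.01] 0.0
   1.2 [-0.02  0.17 -0.11 -0.65 -0.89  0.16] 0.0
   1.0 [ 0.01  0.07 -0.3  -0.77 -0.64  0.38] 0.0
   0.8 [-0.05  0.02 -0.43 -1.08 -0.5   0.84] 0.0
   0.6 [-0.31  0.07 -0.58 -1.62 -0.63  1.64] 0.0
   0.4 [-0.57  0.28 -0.79 -2.   -0.99  2.43] 0.0
   0.2 [-0.7   0.69 -0.92 -2.11 -1.41  3.05] 0.0034
50
   1.62 [-0.24  0.51  0.37 -0.88 -1.47  0.04] 0.0
   1.4 [-0.24  0.38  0.15 -0.92 -1.28  0.28] 0.0
   1.2 [-0.25  0.28 -0.03 -1.   -1.13  0.54] 0.0
   1.0 [-0.29  0.21 -0.2  -1.13 -1.01  0.85] 0.0
   0.8 [-0.37  0.2  -0.35 -1.33 -0.97  1.26] 0.0
   0.6 [-0.49  0.25 -0.49 -1.55 -1.03  1.74] 0.
[... 191 characters left out ...]
 0.49] 0.0
   1.2 [-0.41  0.43  0.02 -1.21 -1.37  0.77] 0.0
   1.0 [-0.45  0.39 -0.12 -1.29 -1.32  1.08] 0.0
   0.8 [-0.5   0.4  -0.24 -1.38 -1.3   1.42] 0.0
   0.6 [-0.55  0.45 -0.34 -1.47 -1.33  1.78] 0.0
   0.4 [-0.6   0.56 -0.42 -1.55 -1.38  2.17] 0.0
   0.2 [-0.64  0.7  -0.46 -1.61 -1.46  2.54] 0.0
80
   1.62 [-0.46  0.69  0.3  -1.34 -1.67  0.37] 0.0
   1.4 [-0.48  0.64  0.18 -1.35 -1.63  0.65] 0.0
   1.2 [-0.49  0.6   0.08 -1.36 -1.61  0.92] 0.0
   1.0 [-0.51  0.59 -0.02 -1.38 -1.59  1.2 ] 0.0
   0.8 [-0.53  0.6  -0.1  -1.4  -1.58  1.49] 0.0
   0.6 [-0.55  0.64 -0.17 -1.42 -1.58  1.79] 0.0
   0.4 [-0.57  0.7  -0.21 -1.44 -1.59  2.09] 0.0
   0.2 [-0.58  0.77 -0.23 -1.45 -1.6   2.39] 0.0
```

Run:
```python
from h import *
s=np.load('s.npy'); q=pose()[2]['qpos']; k=np.load('k.npy'); g=np.radians(58)
for th in (1.62,1.2,.8,.4,.25):
    q,e=ik(*tp(s,th,g,.136,-.015),q)
    kw=k.copy(); kw[5]=0; kw[11]=0; w=fk(q,kw)[0]; kw[11]=k[11]; w2=fk(q,kw)[0]; tcp,R=fk(q,k); body=tcp-R.apply([.073,0,0])
    print(th,q.round(2),'wrist',w.round(3),'off',w2.round(3),'body',body.round(3),'tcp',tcp.round(3))
p,R=tp(s,s[3],g,.25,-.015,0.003); print('above'); rows(p,R,1)
p2,R=tp(s,s[3],g,.136,-.015,0.003); print((p2-p).round(3), (R.inv().apply(p2-p)/.15).round(3))
```

```text
1.62 [-0.31  0.55  0.35 -1.01 -1.51  0.13] wrist [ 0.632 -0.204  0.516] off [ 0.583 -0.274  0.388] body [ 0.645 -0.037  0.234] tcp [0.661 0.023 0.196]
1.2 [-0.35  0.35 -0.01 -1.12 -1.26  0.67] wrist [ 0.522 -0.189  0.496] off [ 0.453 -0.236  0.366] body [ 0.577 -0.016  0.223] tcp [0.608 0.039 0.187]
0.8 [-0.45  0.3  -0.29 -1.36 -1.16  1.36] wrist [ 0.438 -0.213  0.42 ] off [ 0.348 -0.204  0.295] body [0.521 0.    0.185] tcp [0.564 0.052 0.158]
0.4 [-0.61  0.49 -0.51 -1.63 -1.29  2.21] wrist [ 0.379 -0.265  0.271] off [ 0.278 -0.183  0.188] body [0.483 0.011 0.128] tcp [0.535 0.061 0.113]
0.25 [-0.65  0.63 -0.55 -1.69 -1.38  2.54] wrist [ 0.364 -0.279  0.2  ] off [ 0.263 -0.179  0.141] body [0.475 0.014 0.103] tcp [0.529 0.063 0.094]
above
N 2 dist 0.07 ang 0.124
rot [0.0032, -0.0014, -0.0093]
0 [0.221, 0.018, -0.071]
1 [0.219, 0.029, -0.073]
[-0.005  0.001 -0.114] [ 0.403  0.645 -0.   ]
```

Call:
move_arm --rot '[[0.0032,-0.0014,-0.0093],[0.0032,-0.0014,-0.0093],[0,0,0]]' --slide '[[0.221,0.018,-0.071],[0.219,0.029,-0.073],[0,0,0]]' --gripper '[0.7,0.7,0.7]'

```text
t: 3.12
tcp_pos: [0.6661, 0.012, 0.3109]
eef_rot: [-1.609, -0.596, 1.414]
ft_force: [-0.1, -0.4, 1.2]
opening: 0.7
```

Run:
```python
from h import *
s=np.load('s.npy'); c=snap('wrist','w3'); c2=snap('scene','s3'); g=np.radians(58)
p,R=tp(s,s[3],g,.136,-.015,0.003); rows(p,R,4)
print([np.round(proj(c,lid_pt(s,s[3],.162,y,0)),1) for y in (.055,-.055)])
cv2.imwrite('pics/m3.png',np.hstack([c['img'][:,:,::-1][:,100:500],c2['img'][60:360,200:500,::-1][:, :].repeat(1,0) if 0 else cv2.resize(c2['img'][80:330,190:440,::-1],(400,400))]))
```

```text
N 4 dist 0.12 ang 0.019
rot [-0.0001, -0.0007, 0.0001]
0 [0.118, 0.16, 0.004]
1 [0.118, 0.16, 0.003]
2 [0.119, 0.16, 0.003]
3 [0.119, 0.16, 0.002]
[array([325.7, 162.8]), array([325.6,  81.1])]
```

View pics/m3.png

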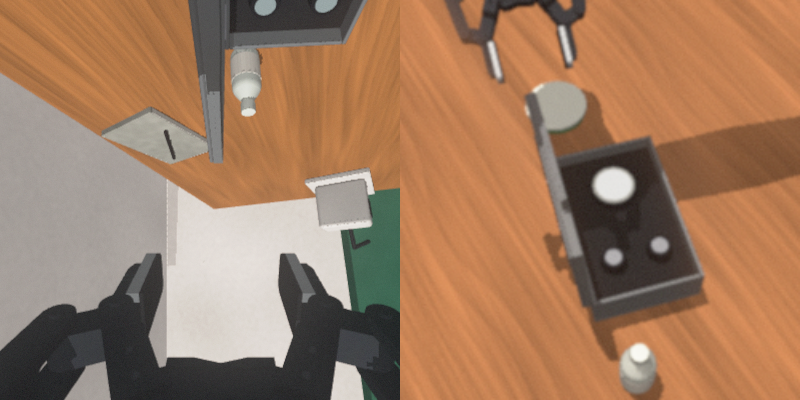

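The wrist view shows the lid edge-on, with its inner plane near column 322 (predicted 325), between the fingers at 262 and 380. I'll lower the fingers to straddle it.

Call:
move_arm --rot '[[0,-0.0007,0],[0,-0.0007,0],[0,-0.0007,0],[0,-0.0007,0],[0,0,0]]' --slide '[[0.118,0.16,0.004],[0.118,0.16,0.003],[0.119,0.16,0.003],[0.119,0.16,0.002],[0,0,0]]' --gripper '[0.7,0.7,0.7,0.7,0.7]'

```text
t: 3.85
tcp_pos: [0.6647, 0.0191, 0.2065]
eef_rot: [-1.636, -0.614, 1.419]
ft_force: [-0.1, -0.5, -0.2]
opening: 0.7
```

```bash
cat >> h.py <<'E'
def where(s,p,R): # tool in lid-style coords
    w=s[2]; X=np.array([np.cos(w),np.sin(w),0]); Y=np.array([-np.sin(w),np.cos(w),0]); n=-R.as_matrix()[:,2]
    th=np.arctan2(n@X,n[2]); h=X*np.cos(th)-np.array([0,0,np.sin(th)]); d=p-lid_pt(s,0,0,0,0)
    return dict(th=round(th,3),g=round(np.degrees(np.arctan2(R.as_matrix()[:,0]@Y,R.as_matrix()[:,0]@h)),1),r=round(-d@h,4),y=round(d@Y,4),n=round(d@n,4))
def path(ths,g,r,y,n=0,lead=0): # rows through tool angles, from the measured pose
    s=np.load('s.npy'); p,R,o=pose(); print(o['t'],where(s,p,R),o['ft_force'].round(1),round(o['opening'],2))
    for th in ths:
        P,Q=tp(s,th,np.radians(g),r,y,n); print(th,'rot',((R.inv()*Q).as_rotvec()/2/np.pi).round(4).tolist(),'slide',(R.inv().apply(P-p)/.15).round(3).tolist()); p,R=P,Q
E
python3 - <<'E'
from h import *
c=snap('wrist','w4'); path([1.53,1.45,1.37,1.3,1.22],58,.136,-.015)
cv2.imwrite('pics/m4.png',c['img'][:,100:540,::-1])
E
```

```text
3.9 {'th': np.float64(1.585), 'g': np.float64(57.7), 'r': np.float64(0.1488), 'y': np.float64(-0.0179), 'n': np.float64(0.0098)} [-0.1 -0.5  0.8] 0.7
1.53 rot [-0.0075, 0.0046, -0.0009] slide [0.063, 0.063, 0.115]
1.45 rot [-0.0108, 0.0067, 0.0] slide [0.002, 0.002, 0.072]
1.37 rot [-0.0108, 0.0067, -0.0] slide [0.002, 0.002, 0.072]
1.3 rot [-0.0094, 0.0059, 0.0] slide [0.001, 0.002, 0.063]
1.22 rot [-0.0108, 0.0067, -0.0] slide [0.002, 0.002, 0.072]
```

View pics/m4.png

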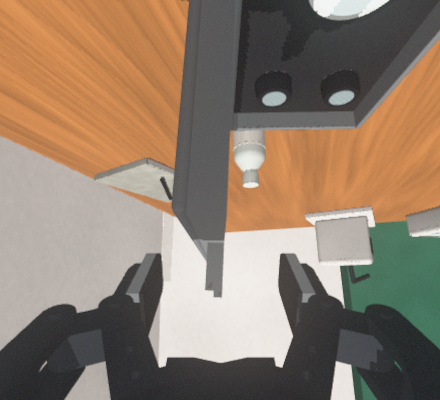

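The lid lies cleanly between the fingers, with its edge at columns 208–222 of the crop and the fingers at 160 and 280. I'll start the push.

Call:
move_arm --rot '[[-0.0075,0.0046,-0.0009],[-0.0108,0.0067,0],[-0.0108,0.0067,0],[-0.005,0.003,0]]' --slide '[[0.063,0.063,0.1],[0.012,0.012,0.072],[0.002,0.002,0.072],[0.002,0.002,0.036]]' --gripper '[0.7,0.7,0.7,0.7]'

```text
t: 4.4
tcp_pos: [0.6298, 0.0319, 0.2015]
eef_rot: [-1.913, -0.722, 1.243]
ft_force: [1.3, -0.7, -0.8]
opening: 0.7
```

Run:
```python
from h import *
path([1.35,1.29,1.23,1.17,1.11],58,.136,-.015)
```

```text
4.4 {'th': np.float64(1.302), 'g': np.float64(57.8), 'r': np.float64(0.1434), 'y': np.float64(-0.0155), 'n': np.float64(0.0124)} [ 1.3 -0.7 -0.8] 0.7
1.35 rot [0.0066, -0.0037, -0.0005] slide [0.029, 0.041, 0.04]
1.29 rot [-0.0081, 0.0051, -0.0] slide [0.001, 0.001, 0.054]
1.23 rot [-0.0081, 0.0051, 0.0] slide [0.001, 0.001, 0.054]
1.17 rot [-0.0081, 0.0051, 0.0] slide [0.001, 0.001, 0.054]
1.11 rot [-0.0081, 0.0051, -0.0] slide [0.001, 0.001, 0.054]
```

Run:
```python
from h import *
path([1.27,1.22,1.16,1.1,1.04],58,.136,-.015)
```

```text
4.4 {'th': np.float64(1.302), 'g': np.float64(57.8), 'r': np.float64(0.1434), 'y': np.float64(-0.0155), 'n': np.float64(0.0124)} [ 1.3 -0.7 -0.8] 0.7
1.27 rot [-0.0042, 0.003, -0.0005] slide [0.029, 0.04, 0.113]
1.22 rot [-0.0067, 0.0042, 0.0] slide [0.001, 0.001, 0.045]
1.16 rot [-0.0081, 0.0051, -0.0] slide [0.001, 0.001, 0.054]
1.1 rot [-0.0081, 0.0051, 0.0] slide [0.001, 0.001, 0.054]
1.04 rot [-0.0081, 0.0051, 0.0] slide [0.001, 0.001, 0.054]
```

Call:
move_arm --rot '[[-0.0042,0.003,0],[-0.0067,0.0042,0],[-0.0081,0.0051,0],[0,0,0]]' --slide '[[0.029,0.04,0.113],[0.01,0.01,0.05],[0.001,0.001,0.06],[0,0,0]]' --gripper '[0.7,0.7,0.7,0.7]'

```text
t: 4.9
tcp_pos: [0.6058, 0.0388, 0.197]
eef_rot: [-2.076, -0.78, 1.119]
ft_force: [1.1, 0.4, 0.6]
opening: 0.698
```

Run:
```python
from h import *
c=snap('wrist','w5'); c2=snap('scene','s5')
path([1.08,1.02,.96,.9,.84],58,.136,-.015)
cv2.imwrite('pics/m5.png',np.hstack([c['img'][:,:,::-1][:,100:500],cv2.resize(c2['img'][80:330,190:440,::-1],(400,400))]))
```

```text
5.0 {'th': np.float64(1.129), 'g': np.float64(57.7), 'r': np.float64(0.1452), 'y': np.float64(-0.0156), 'n': np.float64(0.0133)} [-0.2  0.2  1. ] 0.7
1.08 rot [-0.0065, 0.0042, -0.0007] slide [0.037, 0.05, 0.133]
1.02 rot [-0.0081, 0.0051, -0.0] slide [0.001, 0.001, 0.054]
0.96 rot [-0.0081, 0.0051, 0.0] slide [0.001, 0.001, 0.054]
0.9 rot [-0.0081, 0.0051, -0.0] slide [0.001, 0.001, 0.054]
0.84 rot [-0.0081, 0.0051, 0.0] slide [0.001, 0.001, 0.054]
```

View pics/m5.png

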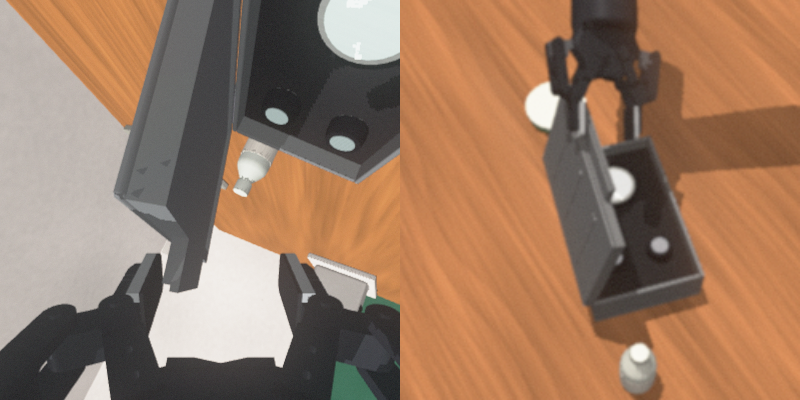

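The lid is tipped forward to about 1.4 rad, against the rear finger, with the front finger ready ahead of it. I'll push on past the tipping point.

Call:
move_arm --rot '[[-0.006,0.004,0],[-0.0081,0.0051,0],[-0.0081,0.0051,0],[0,0,0],[0,0,0]]' --slide '[[0.06,0.08,0.09],[0.03,0.04,0.06],[0.001,0.001,0.06],[0,0,0],[0,0,0]]' --gripper '[0.7,0.7,0.7,0.7,0.7]'

```text
t: 5.62
tcp_pos: [0.5942, 0.044, 0.166]
eef_rot: [-2.234, -0.841, 0.984]
ft_force: [-0.8, 0.1, 0.4]
opening: 0.699
```

Run:
```python
from h import *
c=snap('wrist','w6'); c2=snap('scene','s6')
path([.91,.85,.79,.73,.67],58,.138,-.015)
cv2.imwrite('pics/m6.png',np.hstack([c['img'][:,:,::-1][:,100:500],cv2.resize(c2['img'][80:330,190:440,::-1],(400,400))]))
```

```text
5.725 {'th': np.float64(0.953), 'g': np.float64(57.7), 'r': np.float64(0.1232), 'y': np.float64(-0.0139), 'n': np.float64(0.0095)} [-0.8  0.5 -0.8] 0.7
0.91 rot [-0.0056, 0.0039, -0.0007] slide [-0.058, -0.079, 0.103]
0.85 rot [-0.0081, 0.0051, -0.0] slide [0.001, 0.001, 0.055]
0.79 rot [-0.0081, 0.0051, 0.0] slide [0.001, 0.001, 0.055]
0.73 rot [-0.0081, 0.0051, -0.0] slide [0.001, 0.001, 0.055]
0.67 rot [-0.0081, 0.0051, -0.0] slide [0.001, 0.001, 0.055]
```

View pics/m6.png

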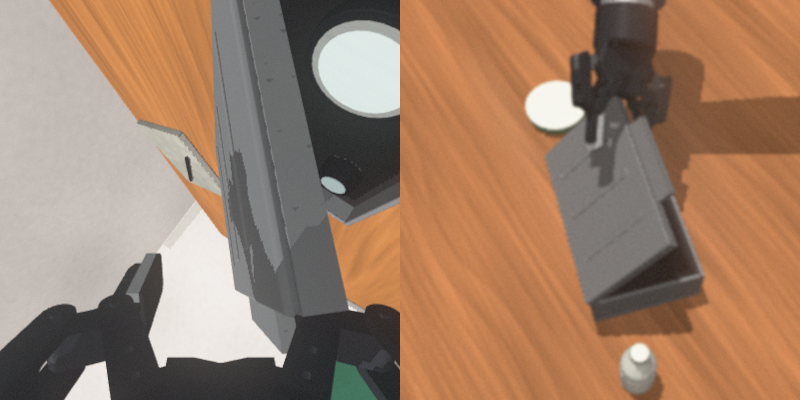

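The lid fell and is resting on the front finger at about 0.8 rad, as both views show. Now I'll lower it, backing the finger out a little.

Call:
move_arm --rot '[[0,0,0],[0,0,0],[-0.0065,0.004,0],[-0.0081,0.0051,0],[-0.0081,0.0051,0]]' --slide '[[-0.03,-0.04,0],[-0.04,-0.05,0.02],[-0.01,-0.02,0.06],[0,0,0.055],[0,0,0.055]]' --gripper '[0.7,0.7,0.7,0.7,0.7]'

```text
t: 6.35
tcp_pos: [0.5609, 0.0528, 0.1693]
eef_rot: [-2.39, -0.901, 0.832]
ft_force: [-0.5, 0.8, -1.4]
opening: 0.703
```

Run:
```python
from h import *
path([.76,.7,.64,.58,.52],58,.142,-.015,.005)
```

```text
6.35 {'th': np.float64(0.773), 'g': np.float64(57.8), 'r': np.float64(0.1465), 'y': np.float64(-0.0151), 'n': np.float64(0.0098)} [-0.5  0.8 -1.4] 0.7
0.76 rot [-0.0014, 0.0017, -0.0007] slide [0.016, 0.024, 0.045]
0.7 rot [-0.0081, 0.0051, 0.0] slide [-0.0, -0.0, 0.057]
0.64 rot [-0.0081, 0.0051, 0.0] slide [-0.0, -0.0, 0.057]
0.58 rot [-0.0081, 0.0051, -0.0] slide [-0.0, -0.0, 0.057]
0.52 rot [-0.0081, 0.0051, 0.0] slide [-0.0, -0.0, 0.057]
```

Call:
move_arm --rot '[[-0.0065,0.0045,0],[-0.0081,0.0051,0],[-0.0081,0.0051,0],[-0.0081,0.0051,0],[-0.0081,0.0051,0]]' --slide '[[0.01,0.016,0.05],[0,0,0.057],[0,0,0.057],[0,0,0.057],[0,0,0.057]]' --gripper '[0.7,0.7,0.7,0.7,0.7]'

```text
t: 6.98
tcp_pos: [0.5369, 0.0597, 0.1377]
eef_rot: [-2.634, -0.993, 0.537]
ft_force: [-1.1, 1.4, -1.1]
opening: 0.698
```

Run:
```python
from h import *
c=snap('wrist','w7'); c2=snap('scene','s7')
path([.45,.4,.35,.3],58,.147,-.015,.005)
cv2.imwrite('pics/m7.png',np.hstack([c['img'][:,:,::-1][:,100:500],cv2.resize(c2['img'][80:330,190:440,::-1],(400,400))]))
```

```text
7.075 {'th': np.float64(0.473), 'g': np.float64(57.8), 'r': np.float64(0.1449), 'y': np.float64(-0.0155), 'n': np.float64(0.0113)} [-1.3  0.7 -1.9] 0.7
0.45 rot [-0.0027, 0.0024, -0.0006] slide [-0.005, -0.014, 0.065]
0.4 rot [-0.0067, 0.0042, -0.0] slide [-0.0, -0.0, 0.049]
0.35 rot [-0.0067, 0.0042, 0.0] slide [-0.0, -0.0, 0.049]
0.3 rot [-0.0067, 0.0042, 0.0] slide [-0.0, -0.0, 0.049]
```

View pics/m7.png

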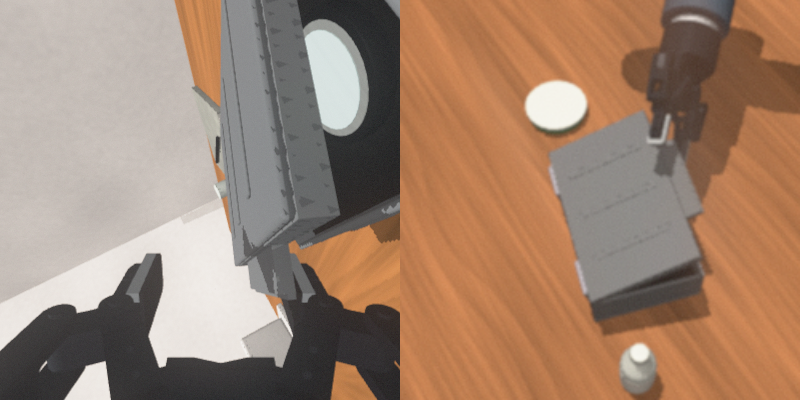

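The lid, now near 0.35 rad, rests with its lip on the lower finger. I'll keep going more slowly and move slightly outward to clear the front wall.

Call:
move_arm --rot '[[-0.005,0.0035,0],[-0.0067,0.0042,0],[-0.0067,0.0042,0],[-0.0067,0.0042,0]]' --slide '[[-0.012,-0.02,0.05],[-0.006,-0.01,0.049],[0,0,0.049],[0,0,0.049]]' --gripper '[0.7,0.7,0.7,0.7]'

```text
t: 7.58
tcp_pos: [0.5223, 0.0633, 0.1146]
eef_rot: [-2.771, -1.045, 0.332]
ft_force: [-1.0, 0.8, -1.0]
opening: 0.701
```

Run:
```python
from h import *
path([.23,.19,.15,.11,.08],58,.151,-.015,.006)
```

```text
7.575 {'th': np.float64(0.276), 'g': np.float64(57.8), 'r': np.float64(0.1477), 'y': np.float64(-0.016), 'n': np.float64(0.0149)} [-1.   0.8 -1. ] 0.7
0.23 rot [-0.0057, 0.0046, -0.0004] slide [-0.006, -0.023, 0.106]
0.19 rot [-0.0054, 0.0034, 0.0] slide [-0.0, -0.001, 0.04]
0.15 rot [-0.0054, 0.0034, -0.0] slide [-0.0, -0.001, 0.04]
0.11 rot [-0.0054, 0.0034, 0.0] slide [-0.0, -0.001, 0.04]
0.08 rot [-0.004, 0.0025, -0.0] slide [-0.0, -0.001, 0.03]
```

Call:
move_arm --rot '[[-0.005,0.0035,0],[-0.005,0.0034,0],[-0.004,0.0025,0],[0,0,0]]' --slide '[[-0.006,-0.02,0.06],[0,-0.006,0.045],[0,-0.004,0.035],[0,0,0]]' --gripper '[0.7,0.7,0.7,0.7]'

```text
t: 8.07
tcp_pos: [0.5154, 0.0661, 0.0956]
eef_rot: [-2.841, -1.075, 0.208]
ft_force: [-1.3, 0.6, -2.1]
opening: 0.696
```

Run:
```python
from h import *
c=snap('wrist','w8'); c2=snap('scene','s8')
path([.13,.1],58,.152,-.015,.006)
cv2.imwrite('pics/m8.png',np.hstack([c['img'][:,:,::-1][:,100:500],cv2.resize(c2['img'][140:265,240:365,::-1],(400,400))]))
```

```text
8.175 {'th': np.float64(0.166), 'g': np.float64(58.0), 'r': np.float64(0.1493), 'y': np.float64(-0.0153), 'n': np.float64(0.0117)} [-0.9 -0.1 -1.3] 0.7
0.13 rot [-0.0044, 0.0038, -0.0] slide [-0.008, -0.017, 0.075]
0.1 rot [-0.004, 0.0025, -0.0] slide [-0.0, -0.001, 0.03]
```

View pics/m8.png

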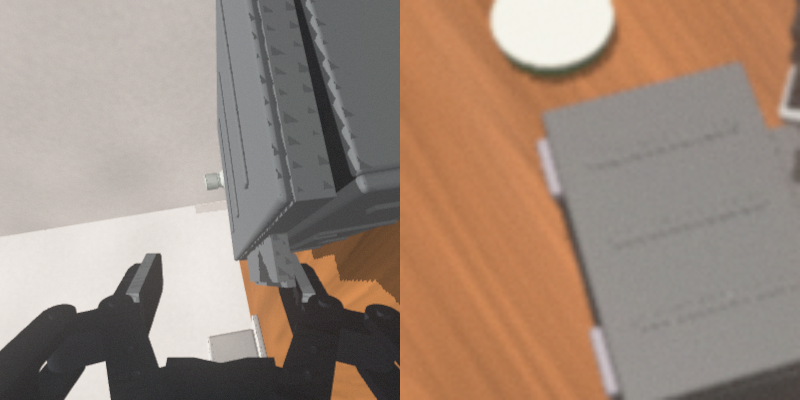

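The gap along the side wall is nearly closed, with the lip still on the lower finger. That was the 12th picture, so from here I'll check by numbers. I'll lower straight down in small steps.

Call:
move_arm --rot '[[0,0,0],[0,0,0],[0,0,0],[0,0,0],[0,0,0]]' --slide '[[0,0,0.025],[0,0,0.025],[0,0,0.025],[0,0,0.025],[0,0,0.025]]' --gripper '[0.7,0.7,0.7,0.7,0.7]'

```text
t: 8.8
tcp_pos: [0.5138, 0.0662, 0.0785]
eef_rot: [-2.846, -1.076, 0.202]
ft_force: [0.4, -1.6, 0.8]
opening: 0.697
```

Run:
```python
from h import *
c=snap('scene','s9'); path([.13],58,.152,-.015,.006); print(pose()[0])
T=[cv2.cvtColor(cv2.imread(f'pics/{n}.png'),6)[175:265,275:335].astype(float) for n in('s7','s8','s9')]
print([np.abs(a-b).mean().round(2) for a,b in zip(T,T[1:])])
```

```text
8.85 {'th': np.float64(0.163), 'g': np.float64(57.9), 'r': np.float64(0.1481), 'y': np.float64(-0.0156), 'n': np.float64(-0.0062)} [-0.8 -0.1 -0.8] 0.7
0.13 rot [-0.0039, 0.0036, -0.0001] slide [-0.011, -0.025, -0.047]
[0.51364727 0.06627937 0.07800314]
[np.float64(5.47), np.float64(2.82)]
```

Call:
move_arm --rot '[[0,0,0],[0,0,0]]' --slide '[[0,0,0.02],[0,0,0.015]]' --gripper '[0.7,0.7]'

```text
t: 9.1
tcp_pos: [0.5128, 0.0665, 0.0725]
eef_rot: [-2.845, -1.075, 0.203]
ft_force: [1.0, 0.6, 0.9]
opening: 0.702
```

Run:
```python
from h import *
c=snap('scene','s10'); print(pose()[0],pose()[2]['ft_force'])
T=[cv2.cvtColor(cv2.imread(f'pics/{n}.png'),6)[175:265,275:335].astype(float) for n in('s8','s9','s10')]
print([np.abs(a-b).mean().round(2) for a,b in zip(T,T[1:])])
```

```text
[0.51273312 0.06650063 0.07226441] [-0.7448231  -0.55315952 -0.49994481]
[np.float64(2.82), np.float64(1.84)]
```

Run:
```python
from h import *
I={n:cv2.cvtColor(cv2.imread(f'pics/{n}.png'),6).astype(np.float32) for n in('s7','s8','s9','s10')}
for a,b in (('s7','s8'),('s8','s9'),('s9','s10')):
    A,B=I[a],I[b]; print(a,b,'wood',np.abs(A-B)[20:120,160:260].mean().round(2),'lid',np.abs(A-B)[175:265,275:335].mean().round(2),'lid shift',[np.round(v,3) for v in cv2.phaseCorrelate(A[175:265,275:335].copy(),B[175:265,275:335].copy(),cv2.createHanningWindow((60,90),cv2.CV_32F))])
c=dict(np.load('pics/s10.npz')); s=np.load('s.npy')
for y in(.08,0,-.08): print('px per 5mm lip',np.subtract(proj(c,lid_pt(s,.03,.1,y,.014)),proj(c,lid_pt(s,0,.1,y,.014))).round(2))
```

```text
s7 s8 wood 2.04 lid 5.47 lid shift [array([ 0.594, -0.601]), np.float64(0.899)]
s8 s9 wood 1.9 lid 2.82 lid shift [array([-0.053, -0.023]), np.float64(1.023)]
s9 s10 wood 1.9 lid 1.84 lid shift [array([-0.11 , -0.065]), np.float64(0.968)]
px per 5mm lip [-0.11 -0.62]
px per 5mm lip [-0.15 -0.7 ]
px per 5mm lip [-0.17 -0.76]
```

Between the last two frames the finger dropped 6 mm and the lid did not move, with image differences at noise level. So the lid is home and the finger is free. I'll withdraw along the finger axis.

Call:
move_arm --rot '[[0,0,0],[0,0,0],[0,0,0],[0,0,0],[0,0,0]]' --slide '[[-0.08,-0.03,0.01],[-0.13,-0.05,0.01],[-0.2,-0.1,0],[-0.25,-0.12,0],[-0.2,-0.1,-0.1]]' --gripper '[0.7,0.7,0.7,0.7,0.7]'

```text
t: 9.78
tcp_pos: [0.3738, 0.0247, 0.1044]
eef_rot: [-2.842, -1.081, 0.202]
ft_force: [0.2, -0.7, 0.8]
opening: 0.697
```

Call:
move_arm --rot '[[0,0,0],[0,0,0],[0,0,0],[0,0,0]]' --slide '[[0,0,-0.25],[0,0,-0.3],[0,0,-0.2],[0,0,0]]' --gripper '[0.7,0.7,0.7,0.7]'

```text
t: 10.28
tcp_pos: [0.3885, 0.0185, 0.2188]
eef_rot: [-2.843, -1.074, 0.205]
ft_force: [0.7, 0.2, -0.5]
opening: 0.7
```

Run:
```python
from h import *
c=snap('scene','s11'); t=snap('top','t11'); p,R,o=pose(); s=np.load('s.npy'); print(o['t'],p,where(s,p,R),o['ft_force'].round(1))
A=cv2.imread('pics/s10.png',0).astype(np.float32);B=cv2.imread('pics/s11.png',0).astype(np.float32)
print('lid diff',np.abs(A-B)[175:265,275:335].mean(),[np.round(v,3) for v in cv2.phaseCorrelate(A[175:265,275:335].copy(),B[175:265,275:335].copy(),cv2.createHanningWindow((60,90),cv2.CV_32F))])
# bottle/dish vs start
S=cv2.imread('pics/scene1.png',0).astype(np.float32);T1=cv2.imread('pics/top1.png',0).astype(np.float32);T2=cv2.imread('pics/t11.png',0).astype(np.float32)
for n,a,b,w in(('bottle',S,B,(290,330,322,358)),('dish',S,B,(128,165,268,312)),('bottleT',T1,T2,(150,185,214,245)),('dishT',T1,T2,(194,238,366,410))):
    u=a[w[0]:w[1],w[2]:w[3]].copy();v=b[w[0]:w[1],w[2]:w[3]].copy(); print(n,np.abs(u-v).mean().round(1),[np.round(x,2) for x in cv2.phaseCorrelate(u,v)])
# visible front-left rim/lid seam in scene: predicted lid corner shut
for y in(.11,-.11): print(np.round(proj(c,lid_pt(s,0,.14,y,.014)),1))
```

```text
10.375 [0.38827897 0.01874787 0.21723703] {'th': np.float64(0.169), 'g': np.float64(58.0), 'r': np.float64(0.2766), 'y': np.float64(-0.0969), 'n': np.float64(0.112)} [-0.2  0.4 -1. ]
lid diff 3.2125926 [array([0.087, 0.052]), np.float64(1.007)]
bottle 5.8 [array([-0.04,  0.19]), np.float64(0.87)]
dish 13.3 [array([0.67, 0.02]), np.float64(0.67)]
bottleT 7.4 [array([0.05, 0.05]), np.float64(0.98)]
dishT 4.2 [array([0.54, 0.55]), np.float64(1.0)]
[381.7 248.3]
[346.7 159.7]
```

```bash
python3 -c "
from workcell import manip
print(manip.job_done()); print(manip.observe()['t'])"
```

```text
the job is handed in; nothing more can be done
None
the job is handed in; nothing more can be done
```

The job is handed in at about 10.4 s of the 48 s allowed, and my checks point to the lid being fully shut without slamming. I opened the gripper part way and put one finger on each side of the lip, then pushed with the rear finger until the lid fell. It landed on the front finger at about 0.8 rad, and I lowered it there at roughly 0.2–0.5 rad/s before drawing the finger out from under the lip.

**Last checks**
- **Lid shut:** the finger dropped a further 6 mm under the lip while the lid image stayed the same to within noise. Pulling the finger out moved it no more than about 0.1 px.
- **Not measured to tolerance:** the camera cannot resolve the 0.025 rad limit directly, and the image-shift method under-reported an earlier large lid movement. I am relying on the lid having stopped following the finger.
- **Forces:** the wrist force readings stayed around 1–2 N, near the noise level, wherever I checked. The opening held at about 0.7, well wider than the lid.
- **Bottle and dish:** the bottle showed about 0.2 px of shift or less. The dish matched to about 0.5–0.7 px, a millimetre or two and partly changed shadow; its scene-view match was the weaker one.
- **Eyepieces:** they are hidden under the closed lid, so I could not check them at the end. No finger went down into the case.
- **Arm:** it finished clear, with the tool tip at 0.22 m height, in front of the case and above the lid.

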